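# Index a seal blank under the engraver's microscope

### The arm

A 6-joint arm with a two-finger parallel gripper is mounted at the origin on the work surface. World frame = base frame: x ahead of the robot, y to its left, z up, the work surface at z = 0. Lengths are in m, angles in rad, forces in N, time in s.
With the tool pointing down it reaches from about 0.25 to 0.775 m from the base axis. Payload 4 kg.
Tool frame: the origin (TCP) lies between the finger pads, 19 mm behind the fingertips; this is the grasp point; z points along the fingers, y is the line along which they close (so a half turn about z gives the same grasp; the last joint's range is limited). The gripper opens to 94 mm and grips with 3 to 60 N. Pads are 16 mm wide; open, the fingers measure 119 mm over their backs; the gripper's body (75 mm by 177 mm) begins 78 mm behind the grasp point.
Start: joints at [-1.255, 0.087, 1.371, -0, 1.684, -0.103], TCP at [0.224, -0.502, 0.224] pointing down, gripper open.
Joint ranges: [-3.1, 3.1], [-0.76, 2.03], [0.27, 2.55], [-1.08, 4.22], [0.17, 2.65], [-2.57, 2.57]. Speed limits (rad/s): [2.79, 2.79, 3.14, 3.14, 3.14, 3.14].

### API

Orientations are given as [roll, pitch, yaw] about the fixed x, y, z axes, in that order (R = Rz(yaw) Ry(pitch) Rx(roll)).
In Python, from bench import robot, monitor, snapshot, close_job gives the robot as it stands (robot), with the cameras as plain functions, the job as plain functions and the readings (monitor).
- The arm moves only by the tool shift_gripper, called after "Emit:" by a JSON object that holds its "api" and its "payload", one argument or row to a line. Schema: {"type":"object","properties":{"steps":{"type":"array","items":{"type":"array","items":{"type":"array","items":{"type":"number"},"minItems":5,"maxItems":5},"minItems":1,"maxItems":20},"minItems":1,"maxItems":1},"only":{"type":"string"},"quiet":{"type":"boolean"},"lines":{"type":"string"}},"required":["steps"],"additionalProperties":false}. steps is a list that holds a single list of rows (three levels of brackets), with 1 to 20 rows, each of 5 numbers: the finger opening in m, then dx, dy, dz in shares of 0.4 m (1.0 is 0.4 m), then a turn about the tool's z in a scale on which 1.0 is 4 rad; each row shifts and turns the commanded pose from where the row before left it, along the tool's axes as they then stand; what a row does not reach is not made up. A row lasts 1/12 s, in which the tool goes at most 0.0417 m and 0.125 rad, less where a joint would pass 70% of its speed; a pose out of reach is approached as far as the arm can. The fingers move at their own pace and stop on an object; the grip force is fixed at half the most. Time passes only in rows, so rows that do not move let the fingers close. The tool returns the time, the measured TCP pose, the force, the opening and the grip force at its end. only (a regular expression) keeps the lines of the reply that match it, lines (a string "A,B") keeps lines A to B, and quiet returns only ok. Input that does not fit is refused with a message, and nothing moves.
- monitor.get_obs(): the state, without advancing time (a new reading comes with each control period).
- snapshot(name): name is "scene" or "top" or "wrist"; returns a dict with "color" (384x512x3 uint8, blue, green, red), "fx", "fy", "cx", "cy" (pixels), "extrinsics" (4x4, takes a point from world to camera coordinates). Camera axes: x right, y down, z forward; pixel columns grow to the right and rows downward; lengths in m; the calibration is good to about 2 mm. A picture is of the moment at which its call begins. There is no depth.
- close_job(): hands the job in; it is judged then, once.
The state is a dict: "time": time; "joint_positions": joint angles; "qvel": joint speeds; "joint_torque": joint torques, N m; "tool_pos": TCP position; "ee_rot": TCP orientation; "wrist_force": force on the tool from outside, world axes, zero at the start; "wrist_torque": the same for the moment, N m; "width": finger opening in m; "finger_force": force on a finger pad.
Only numpy, scipy, OpenCV 4.12 (cv2) and the standard library are available. Lean on these libraries where they do the work, as an engineer would, in place of code of your own. Each camera call takes 0.05 s, during which the arm holds its last target. There are 200 camera calls.

### The job

Slide the carriage along its slideway, to the robot's right, until it is fully home against the end stop, so that the seal blank stands under the microscope; leave the indexing knob on its starting stop while you do so. Then turn the indexing knob clockwise, seen from above, counting the clicks, to the third stop after the one it starts on, without overshooting to the fourth. Finish while still gripping the knob there, settled on the third stop with the carriage home; do not bump the microscope, and leave the other things on the bench where they are.

Things in the scene. Friction and masses are not known exactly. Their poses are not given: they have to be found in the camera images.
- slideway: Fixed dark steel slideway, a plate 120 x 460 mm (x, y) with a low rail on each long edge, rails' top 28 mm up; it reaches from y = -250 to +210 mm in its own frame. Its y axis runs along the slide; the end stop is at its -y end (robot's right). Origin on the bench, on the centre line, z up. Its yaw varies within 0.35 rad.
- carriage (a joint): Travel of the carriage along the slideway's own -y: 0 m at the left end, 0.12 m fully home on the end stop; starts at 0 to 0.04. Aluminium plate 92 x 291 mm, top 32 mm up, about 1 kg with its load, 2 N of friction, stays where left. It carries the knob; push or pull it by the knob. The knob axis lies at x = 0, y = 0.13 m - travel in the slideway's frame.
- blank_top (a point): Top centre of the octagonal brass seal blank, 57 mm above the bench, in a chuck of radius 30 mm that rides on the carriage 200 mm to the slideway's -y from the knob axis and turns together with the knob. With the carriage home it stands under the microscope's objective.
- knob_bar: Black upright grip bar of the indexing knob: 56 mm long (own x), 14 mm thick (own y: grip across this), 54 to 92 mm above the bench. Origin on the knob's vertical axis 78 mm above the bench: put the TCP here. Under it a dark skirt, radius 24, top at 54 mm, on a brass drum, radius 41, top at 46 mm. It turns with the knob; a steel pointer under its +x end points to the slideway's +x at the start.
- knob (a joint): Knob angle, rad, growing clockwise seen from above. Sprung detents every 0.4189 rad (24 degrees): start 0 (within 0.03), first stop 0.4189, second 0.8378, third 1.2566, fourth 1.6755, fifth 2.0944, each marked by a small pip on the drum's rim; hard limits just before 0 and past the fifth. About 0.1 N m takes it over the crest midway between stops; it then pulls into the next stop and stays.
- microscope: Fixed stereo microscope. Origin under its foot (120 x 140 mm), at x 150, y -190 mm in the slideway's frame, same axes. Pillar 288 mm tall, 20 mm to +x of the origin. Head of radius 37 mm, axis 150 mm to -x of the origin, objective's underside 88 mm up, head 125 to 210 mm up; eyepieces lean to -x, to 270 mm up and 75 mm from the head's axis. The homed knob axis is 200 mm from the head's axis.
- tin: Bystander: squat amber jar, radius 24, height 45 mm; origin under its centre. Leave it alone.
- stamp: Bystander: turned wooden hand stamp, radius 17, height 60 mm, upright; origin under its centre. Leave it alone.
- blank: Bystander: spare octagonal brass blank 44 mm across, 9 mm thick; origin under its centre. Leave it alone.
- graver: Bystander: graver lying on the bench between the slideway and the robot, 140 mm long along its own x, 20 mm wide, 18 mm high; origin near its middle, on the bench. Leave it alone.

How it is judged:
On the way, in this order (a step that is already met when the one before it is completed fails the run):
1. the carriage is home while the knob is still on its starting stop (value of joint carriage above 0.116 m and value of joint knob below 0.2 rad), for 0.1 s.
2. the knob has clicked onto the third stop (value of joint carriage above 0.116 m and value of joint knob between 1.11664 and 1.39664 rad), for 0.1 s.
At the end, for the whole second after the job is handed in: The carriage is within 4 mm of its end stop, the knob is at rest within 0.14 rad (8 degrees) of the third stop (1.2566 rad), and the fingers still grip the knob with more than 2 N (all of step 2 and contact force between the fingers and knob_bar above 2 N and velocity of joint knob between -0.05 and 0.05 rad/s); the arm keeps its last pose, push and grip.
It fails at once if the knob went past the crest to the fourth stop (value of joint knob above 1.46608 rad).
It fails at once if the microscope was bumped (over 5 N) (contact force between any of the arm, the fingers and microscope above 5 N).
It fails at once if a bystander was moved more than 15 mm or tipped (distance of any of tin, stamp, blank, graver from where it was at the start of the episode above 0.015 m or angle between any of tin, stamp, blank, graver's own z axis and vertical above 0.35 rad).
It also fails if it takes over 35 s, if anything falls off the work surface, if the arm or the gripper's body presses on something with over 40 N, if the wrist force passes 120 N, or if a joint passes its speed limit or range.

## Working session

There is one attempt and no reset: what is moved stays moved. The work goes in short steps, Python scripts to look and compute and a tool call to move; the robot and the scene stay as the last step left them, time stands still between calls to the robot, and variables do not carry over. Pictures are saved under pics/ and viewed, at most 10 in all, crops included, and the job is handed in when it is done.

```bash
ls; mkdir -p pics
```

Create h.py:
```python
import numpy as np, cv2
from bench import robot, monitor, snapshot, close_job
def ray(s,u,v):
    E=np.array(s["extrinsics"]);R=E[:3,:3];t=E[:3,3]
    d=R.T@np.array([(u-s["cx"])/s["fx"],(v-s["cy"])/s["fy"],1.]);return -R.T@t,d/np.linalg.norm(d)
def onz(s,u,v,z):
    o,d=ray(s,u,v);return o+d*(z-o[2])/d[2]
def tri(rs):
    A=sum(np.eye(3)-np.outer(d,d) for o,d in rs);b=sum((np.eye(3)-np.outer(d,d))@o for o,d in rs)
    return np.linalg.solve(A,b)
def proj(s,p):
    c=np.array(s["extrinsics"])@np.append(p,1);return s["fx"]*c[0]/c[2]+s["cx"],s["fy"]*c[1]/c[2]+s["cy"]
```

Run:
```python
from h import *
import pickle
S={}
for n in("scene","top"):
    s=snapshot(n);S[n]=s;cv2.imwrite(f"pics/{n}0.png",s["color"]);print(n,s["fx"],ray(s,256,192))
pickle.dump(S,open("s0.pkl","wb"))
o=monitor.get_obs();print(o)
```

```text
bench.py
pics
scene 425.9926009368182 (array([0.98625998, 0.54879739, 0.85968772]), array([-0.38621166, -0.53413078, -0.75202717]))
top 443.7860622767874 (array([0.47669694, 0.0215773 , 0.99307591]), array([ 0.12237048, -0.01708017, -0.99233751]))
{'time': 0.1, 'joint_positions': array([-1.25510052e+00,  8.79006244e-02,  1.37206989e+00,  1.52458986e-05,
        1.68359604e+00, -1.03106594e-01]), 'qvel': array([-3.60376698e-04, -1.43792179e-03, -3.22100674e-03,  4.46781265e-05,
        1.24721865e-04, -9.45516969e-04]), 'joint_torque': array([ 1.89528953e-03, -3.41253090e+01, -3.03301299e+01,  7.18237599e-02,
        3.03916179e-02, -1.00293169e-04]), 'tool_pos': array([ 0.22352504, -0.50204379,  0.22322737]), 'ee_rot': array([-3.13963080e+00, -2.18233554e-04,  4.18803887e-01]), 'wrist_force': array([-0.73561568,  0.77171032, -0.50274422]), 'wrist_torque': array([-0.02570539, -0.03092139,  0.0518621 ]), 'finger_force': 0.0, 'width': 0.09403305611624226}
```

View pics/top0.png

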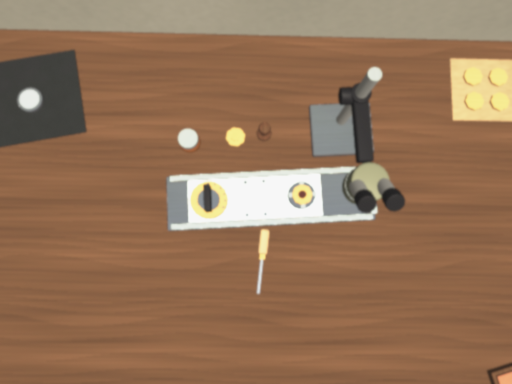

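View pics/scene0.png

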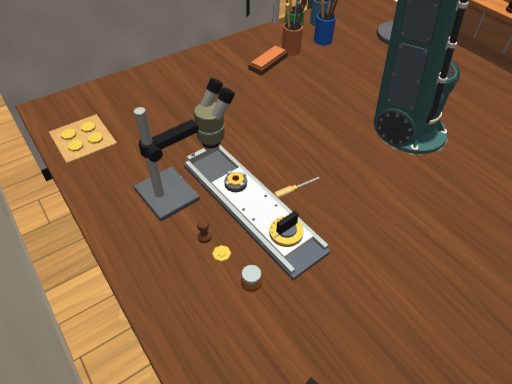

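The top view shows the knob drum at about (208,200) with a dark bar near-vertical, the chuck and blank at (302,195), the graver at (263,260), and the microscope head at (370,185). The scene view shows the knob at (287,228), the blank at (235,179) and the microscope at (208,125). Next I measure these points in both views.

Create m.py:
```python
from h import *
import pickle
S=pickle.load(open("s0.pkl","rb"))
def comp(mask,u,v,r):
    m=np.zeros_like(mask);cv2.circle(m,(u,v),r,255,-1);m&=mask
    n,l,st,c=cv2.connectedComponentsWithStats(m);i=1+np.argmax(st[1:,4])
    return (l==i).astype(np.uint8)
R={}
for n,kn,ch,r in(("top",(208,200),(302,195),24),("scene",(287,228),(235,180),26)):
    s=S[n];im=s["color"];hsv=cv2.cvtColor(im,cv2.COLOR_BGR2HSV)
    blk=cv2.inRange(hsv,(0,0,0),(180,255,45));yel=cv2.inRange(hsv,(18,90,90),(38,255,255))
    b=comp(blk,*kn,r);pts=np.argwhere(b)[:,::-1];bc=pts.mean(0)
    y=comp(yel,*kn,r);ye=cv2.fitEllipse(cv2.convexHull(np.argwhere(y)[:,::-1].astype(np.float32)))
    y2=comp(yel,*ch,14);ce=cv2.fitEllipse(cv2.convexHull(np.argwhere(y2)[:,::-1].astype(np.float32)))
    print(n,"bar",bc,len(pts),cv2.minAreaRect(pts.astype(np.float32)),"\n drum",ye,"blank",ce)
    R[n]=(s,bc,ye[0],ce[0])
    for z,k in((.078,1),(.092,1),(.046,2),(.057,3)):print(z,k,onz(s,*R[n][k],z).round(4))
for k,nm in((1,"bar"),(2,"drum"),(3,"blank")):
    print(nm,tri([ray(R[n][0],*R[n][k]) for n in R]).round(4))
# plate & bar in top
s=S["top"];hsv=cv2.cvtColor(s["color"],cv2.COLOR_BGR2HSV)
w=cv2.inRange(hsv,(0,0,225),(180,40,255));w=comp(w,255,197,60)
q=cv2.boxPoints(cv2.minAreaRect(np.argwhere(w)[:,::-1].astype(np.float32)))
print("plate",[onz(s,*p,.032)[:2].round(4) for p in q])
top=s["color"][165:235,160:390];sc=S["scene"]["color"][185:275,225:335]
a=cv2.resize(top,None,fx=3.4,fy=3.4,interpolation=2);b=cv2.resize(sc,None,fx=3.4,fy=3.4,interpolation=2)
o=np.zeros((a.shape[0]+b.shape[0],a.shape[1],3),np.uint8);o[:a.shape[0]]=a;o[a.shape[0]:,:b.shape[1]]=b
cv2.imwrite("pics/c1.png",o)
```

```bash
python3 m.py
```

```text
Traceback (most recent call last):
  File "m.py", line 12, in <module>
    b=comp(blk,*kn,r);pts=np.argwhere(b)[:,::-1];bc=pts.mean(0)
  File "m.py", line 6, in comp
    n,l,st,c=cv2.connectedComponentsWithStats(m);i=1+np.argmax(st[1:,4])
                                                     ~~~~~~~~~^^^^^^^^^^
ValueError: attempt to get argmax of an empty sequence
```

```bash
python3 -c "
import pickle;S=pickle.load(open('s0.pkl','rb'))
print(S['top']['color'][198,198:222].tolist());print(S['scene']['color'][222,270:306].tolist(),S['top']['color'].dtype)
print(S['top']['color'][197,225:260:5].tolist())"
```

```text
[[147, 168, 178], [148, 149, 146], [149, 146, 141], [146, 143, 138], [134, 131, 127], [105, 103, 101], [76, 75, 76], [65, 66, 67], [64, 65, 67], [66, 67, 70], [65, 66, 69], [61, 61, 63], [62, 62, 62], [98, 95, 92], [133, 129, 124], [148, 144, 138], [150, 145, 139], [150, 145, 139], [150, 145, 140], [149, 146, 142], [145, 155, 159], [142, 191, 217], [147, 229, 244], [152, 238, 247]]
[[250, 253, 251], [235, 249, 251], [128, 224, 247], [118, 158, 181], [112, 176, 209], [95, 220, 248], [91, 215, 246], [38, 67, 84], [43, 43, 45], [50, 49, 52], [48, 48, 52], [50, 51, 54], [51, 50, 55], [53, 53, 57], [47, 47, 50], [35, 33, 35], [23, 21, 22], [19, 16, 17], [19, 17, 18], [17, 14, 16], [18, 15, 16], [18, 17, 17], [19, 17, 18], [18, 16, 14], [18, 15, 16], [17, 16, 14], [23, 37, 45], [57, 124, 155], [94, 219, 247], [111, 219, 244], [172, 218, 225], [210, 219, 209], [210, 220, 210], [188, 200, 196], [108, 128, 153], [47, 77, 123]] uint8
[[155, 239, 247], [247, 247, 247], [247, 247, 247], [247, 247, 247], [247, 247, 247], [247, 247, 247], [247, 247, 247]]
```

```bash
sed -i 's/blk=cv2.inRange(hsv,(0,0,0),(180,255,45))/blk=cv2.inRange(hsv,(0,0,0),(180,255,90)) if n=="top" else cv2.inRange(hsv,(0,0,38),(180,70,75))/;s/(18,90,90)/(18,55,90)/' m.py; python3 m.py
```

```text
top bar [207.1025641  197.93589744] 156 ((207.0, 197.5), (25.0, 6.0), 90.0) 
 drum ((208.58074951171875, 199.63856506347656), (35.984073638916016, 36.41404724121094), 106.33101654052734) blank ((301.7607421875, 194.11573791503906), (20.53035545349121, 20.960145950317383), 131.17794799804688)
0.078 1 [0.5756 0.1068 0.078 ]
0.092 1 [0.5741 0.1055 0.092 ]
0.046 2 [0.5754 0.1065 0.046 ]
0.057 3 [ 0.5891 -0.092   0.057 ]
scene bar [287.75       217.60714286] 84 ((287.5487365722656, 217.57583618164062), (4.205892562866211, 20.849210739135742), 57.2647705078125) 
 drum ((286.0239562988281, 230.97048950195312), (30.54459571838379, 34.6283073425293), 93.08100891113281) blank ((235.20050048828125, 178.55043029785156), (13.626955032348633, 17.03797149658203), 90.31462860107422)
0.078 1 [0.5688 0.0998 0.078 ]
0.092 1 [0.5763 0.1078 0.092 ]
0.046 2 [0.5794 0.1107 0.046 ]
0.057 3 [ 0.5921 -0.089   0.057 ]
bar [0.5744 0.1058 0.0885]
drum [0.5761 0.1071 0.0394]
blank [ 0.5898 -0.0927  0.0523]
plate [array([0.6301, 0.1367]), array([ 0.6476, -0.1202]), array([ 0.5334, -0.1255]), array([0.5171, 0.1276])]
```

View pics/c1.png

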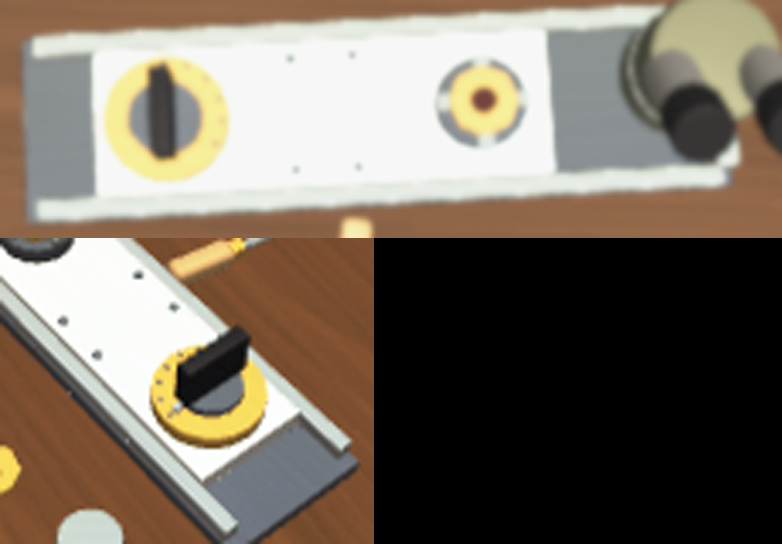

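The crop shows the bar upright along slideway +x, on the drum, with the pointer at its far (+x) end. The two views agree on the knob axis at about (0.575, 0.106) and the bar top at about 0.09. The knob-to-blank distance is 0.199 and the yaw about 0.07. At the third stop the last joint would pass its range with the near grasp, so I grasp half a turn round, at yaw about 3.21. I move clear of the eyepieces first.

Units first: shifts go in shares of 0.4 m and turns go in shares of 4 rad. So -0.0267 m / 0.4 = -0.0668, 0.017 m / 0.4 = 0.0425.

Emit:
{"api": "shift_gripper", "payload": {
  "steps": [
    [[0.094, 0.0425, -0.0668, 0, 0], [0.094, 0.0425, -0.0668, 0, 0], [0.094, 0.0425, -0.0668, 0, 0], [0.094, 0.0425, -0.0668, 0, 0], [0.094, 0.0425, -0.0668, 0, 0], [0.094, 0.0425, -0.0668, 0, 0], [0.094, 0.0425, -0.0668, 0, 0], [0.094, 0.0425, -0.0668, 0, 0], [0.094, 0.0425, -0.0668, 0, 0], [0.094, 0.0425, -0.0668, 0, 0], [0.094, 0.0425, -0.0668, 0, 0], [0.094, 0.0425, -0.0668, 0, 0], [0.094, 0.0425, -0.0668, 0, 0], [0.094, 0.0425, -0.0668, 0, 0], [0.094, 0.0425, -0.0668, 0, 0], [0.094, 0.0425, -0.0668, 0, 0]]
  ]
}}

```text
time: 1.43
tool_pos: [0.298, -0.0001, 0.224]
ee_rot: [3.141, -0.0, 0.418]
wrist_force: [1.4, -0.2, -0.4]
width: 0.0943
finger_force: 0.0
```

Emit:
{"api": "shift_gripper", "payload": {
  "steps": [
    [[0.094, 0, 0, 0, -0.03], [0.094, 0, 0, 0, -0.03], [0.094, 0, 0, 0, -0.03], [0.094, 0, 0, 0, -0.03], [0.094, 0, 0, 0, -0.03], [0.094, 0, 0, 0, -0.03], [0.094, 0, 0, 0, -0.03], [0.094, 0, 0, 0, -0.03], [0.094, 0, 0, 0, -0.03], [0.094, 0, 0, 0, -0.03], [0.094, 0, 0, 0, -0.03], [0.094, 0, 0, 0, -0.03], [0.094, 0, 0, 0, -0.03], [0.094, 0, 0, 0, -0.03], [0.094, 0, 0, 0, -0.03], [0.094, 0, 0, 0, -0.03], [0.094, 0, 0, 0, -0.03], [0.094, 0, 0, 0, -0.03], [0.094, 0, 0, 0, -0.03], [0.094, 0, 0, 0, -0.03]]
  ]
}}

```text
time: 3.1
tool_pos: [0.2981, -0.0015, 0.2238]
ee_rot: [-3.141, -0.001, 2.825]
wrist_force: [0.2, 0.1, -0.0]
width: 0.0939
finger_force: 0.0
```

Emit:
{"api": "shift_gripper", "payload": {
  "steps": [
    [[0.094, 0, 0, 0, -0.03], [0.094, 0, 0, 0, -0.03], [0.094, 0, 0, 0, -0.03], [0.094, 0, 0, 0, -0.0075], [0.094, 0, 0, 0, 0], [0.094, 0, 0, 0, 0]]
  ]
}}

```text
time: 3.6
tool_pos: [0.2982, -0.0015, 0.2239]
ee_rot: [3.142, -0.001, -3.075]
wrist_force: [-0.9, 0.2, -0.3]
width: 0.0934
finger_force: 0.0
```

Converted, -0.0315 m / 0.4 = -0.0788, 0.0099 m / 0.4 = 0.0248.

Emit:
{"api": "shift_gripper", "payload": {
  "steps": [
    [[0.094, -0.0788, 0.0248, 0, 0], [0.094, -0.0788, 0.0248, 0, 0], [0.094, -0.0788, 0.0248, 0, 0], [0.094, -0.0788, 0.0248, 0, 0], [0.094, -0.0788, 0.0248, 0, 0], [0.094, -0.0788, 0.0248, 0, 0], [0.094, -0.0788, 0.0248, 0, 0], [0.094, -0.0788, 0.0248, 0, 0], [0.094, -0.0788, 0.0248, 0, 0], [0.094, 0, 0, 0, 0], [0.094, 0, 0, 0, 0]]
  ]
}}

```text
time: 4.52
tool_pos: [0.5757, 0.1067, 0.2219]
ee_rot: [-3.141, -0.004, -3.074]
wrist_force: [-0.8, -0.6, -0.4]
width: 0.094
finger_force: 0.0
```

Run:
```python
from h import *
s=snapshot("wrist");cv2.imwrite("pics/w1.png",s["color"]);import pickle;pickle.dump(s,open("w1.pkl","wb"))
print(ray(s,256,192),[proj(s,p) for p in((.575,.106,.092),(.590,-.0925,.057))])
```

```text
(array([0.50542049, 0.10141655, 0.38250855]), array([ 0.24328339,  0.00361285, -0.96994853])) [(np.float64(260.0260680812188), np.float64(188.78932351666361)), (np.float64(66.0267337821536), np.float64(182.44533626101835))]
```

View pics/w1.png

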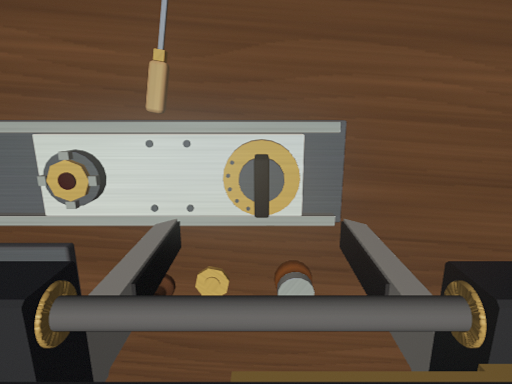

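The wrist view shows the bar standing straight at columns 254–269, rows 154–217, square to the fingers, with the drum centred at about (261,178). I check this numerically against the earlier result.

Run:
```python
from h import *
import pickle
s=pickle.load(open("w1.pkl","rb"));S=pickle.load(open("s0.pkl","rb"));im=s["color"]
hsv=cv2.cvtColor(im,cv2.COLOR_BGR2HSV)
roi=np.zeros(im.shape[:2],np.uint8);roi[135:222,218:304]=255
y=cv2.inRange(hsv,(12,90,100),(35,255,255))&roi
e=cv2.fitEllipse(cv2.convexHull(np.argwhere(y)[:,::-1].astype(np.float32)))
b=cv2.inRange(hsv,(0,0,0),(180,255,65))&roi
n,l,st,c=cv2.connectedComponentsWithStats(b);i=1+np.argmax(st[1:,4]);print(st[i])
p=np.argwhere(l==i)[:,::-1].astype(np.float32)
r=cv2.minAreaRect(p);print(e,r)
print("drum",onz(s,*e[0],.046),"bar tri with top:",tri([ray(s,*r[0]),ray(S["top"],207.1,197.9)]))
q=p[p[:,1]<p[:,1].mean()].mean(0);q2=p[p[:,1]>p[:,1].mean()].mean(0)
a,b=onz(s,*q,.085),onz(s,*q2,.085);print("bar",onz(s,*r[0],.085),"yaw",np.arctan2(*(b-a)[1::-1]))
```

```text
[255 155  14  62 416]
((261.10693359375, 177.41867065429688), (75.2928695678711, 75.68763732910156), 71.90129089355469) ((261.5, 185.5), (61.0, 13.0), 90.0)
drum [0.57361611 0.10704061 0.046     ] bar tri with top: [0.5763728  0.10746641 0.07183966]
bar [0.57341238 0.1072803  0.085     ] yaw -0.008621452701830916
```

Converted, 0.03 m / 0.4 = 0.075, 0.022 m / 0.4 = 0.055.

Emit:
{"api": "shift_gripper", "payload": {
  "steps": [
    [[0.094, 0, 0, 0.075, 0], [0.094, 0, 0, 0.075, 0], [0.094, 0, 0, 0.075, 0], [0.094, 0, 0, 0.075, 0], [0.094, 0, 0, 0.055, 0], [0.094, 0, 0, 0, 0], [0.094, 0, 0, 0, 0]]
  ]
}}

```text
time: 5.15
tool_pos: [0.5737, 0.1058, 0.0822]
ee_rot: [-3.141, -0.002, -3.075]
wrist_force: [-0.0, 0.7, 0.6]
width: 0.094
finger_force: 0.0
```

Emit:
{"api": "shift_gripper", "payload": {
  "steps": [
    [[0, 0, 0, 0, 0], [0, 0, 0, 0, 0], [0, 0, 0, 0, 0], [0, 0, 0, 0, 0], [0, 0, 0, 0, 0], [0, 0, 0, 0, 0], [0, 0, 0, 0, 0], [0, 0, 0, 0, 0], [0, 0, 0, 0, 0], [0, 0, 0, 0, 0]]
  ]
}}

```text
time: 5.98
tool_pos: [0.5753, 0.1063, 0.0821]
ee_rot: [-3.142, -0.0, -3.074]
wrist_force: [-0.2, -0.8, 0.3]
width: 0.0308
finger_force: 0.0
```

Converted, 0.003 m / 0.4 = 0.0075.

Emit:
{"api": "shift_gripper", "payload": {
  "steps": [
    [[0, 0, 0, 0.0075, 0], [0, 0, 0, 0, 0], [0, 0, 0, 0, 0], [0, 0, 0, 0, 0], [0, 0, 0, 0, 0], [0, 0, 0, 0, 0]]
  ]
}}

```text
time: 6.48
tool_pos: [0.5749, 0.1067, 0.0786]
ee_rot: [3.141, -0.001, -3.074]
wrist_force: [0.4, 0.9, -2.9]
width: 0.0137
finger_force: 30.0
```

Converted, -0.01 m / 0.4 = -0.025, -0.005 m / 0.4 = -0.0125.

Emit:
{"api": "shift_gripper", "payload": {
  "steps": [
    [[0, 0, -0.0125, 0, 0], [0, 0, -0.025, 0, 0], [0, 0, -0.025, 0, 0], [0, 0, -0.025, 0, 0], [0, 0, -0.025, 0, 0], [0, 0, -0.025, 0, 0], [0, 0, -0.025, 0, 0], [0, 0, -0.025, 0, 0], [0, 0, -0.0125, 0, 0], [0, 0, 0, 0, 0]]
  ]
}}

```text
time: 7.32
tool_pos: [0.5805, 0.024, 0.0786]
ee_rot: [-3.139, -0.001, -3.076]
wrist_force: [0.1, -3.0, -8.1]
width: 0.0134
finger_force: 30.0
```

```bash
python3 -c "
from h import *
o=monitor.get_obs();print(o['tool_pos'],o['wrist_force'],o['wrist_torque'])"
```

```text
[0.58045015 0.024021   0.07864342] [ 0.06725806 -2.96972194 -8.07513534] [-0.11977781 -0.3881061  -0.02316538]
```

Converted, -0.005 m / 0.4 = -0.0125, -0.003 m / 0.4 = -0.0075.

Emit:
{"api": "shift_gripper", "payload": {
  "steps": [
    [[0, 0, -0.0125, 0, 0], [0, 0, -0.0125, 0, 0], [0, 0, -0.0125, 0, 0], [0, 0, -0.0075, 0, 0], [0, 0, 0, 0, 0], [0, 0, 0, 0, 0]]
  ]
}}

```text
time: 7.82
tool_pos: [0.5816, 0.0078, 0.0787]
ee_rot: [-3.14, -0.001, -3.075]
wrist_force: [0.9, -0.4, -11.5]
width: 0.0135
finger_force: 30.0
```

Emit:
{"api": "shift_gripper", "payload": {
  "steps": [
    [[0, 0, -0.0075, 0, 0], [0, 0, -0.0075, 0, 0], [0, 0, -0.0075, 0, 0], [0, 0, 0, 0, 0], [0, 0, 0, 0, 0]]
  ]
}}

```text
time: 8.23
tool_pos: [0.5819, 0.0027, 0.0787]
ee_rot: [3.136, -0.001, -3.073]
wrist_force: [-0.0, 9.1, -12.8]
width: 0.0141
finger_force: 30.0
```

```bash
python3 -c "
from h import *
o=monitor.get_obs();print(o['tool_pos'],o['wrist_force'],o['wrist_torque'])"
```

```text
[0.58190158 0.00270042 0.07870841] [ -0.03166313   9.13537816 -12.83138499] [ 1.32127882 -0.28751549  0.04777095]
```

Converted, -0.002 m / 0.4 = -0.005.

Emit:
{"api": "shift_gripper", "payload": {
  "steps": [
    [[0, 0, -0.005, 0, 0], [0, 0, -0.005, 0, 0], [0, 0, 0, 0, 0], [0, 0, 0, 0, 0], [0, 0, 0, 0, 0]]
  ]
}}

```text
time: 8.65
tool_pos: [0.5819, 0.0024, 0.0787]
ee_rot: [3.13, -0.001, -3.071]
wrist_force: [-0.1, 18.1, -11.1]
width: 0.0138
finger_force: 30.0
```

Run:
```python
from h import *
o=monitor.get_obs();print(o['tool_pos'],o['wrist_force'],o['wrist_torque'])
s=snapshot("scene");t=snapshot("top")
a=cv2.resize(s["color"][90:290,130:340],None,fx=2,fy=2,interpolation=2);b=cv2.resize(t["color"][140:340,150:340],None,fx=2,fy=2)
cv2.imwrite("pics/c2.png",np.hstack([a,b]))
```

```text
[0.58190748 0.00236334 0.0786915 ] [ -0.10796996  18.06471284 -11.14626935] [ 2.55257572 -0.24140867  0.10504647]
```

View pics/c2.png

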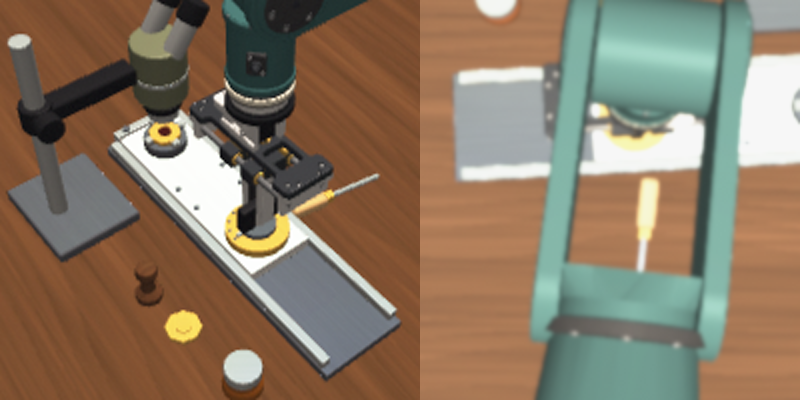

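The scene crop shows the blank at (165,132) under the objective and the knob pointer still on its starting stop. The carriage stands against the stop with an 18 N push over only 0.3 mm of motion, so I ease the push a little and turn in steps.

Converted, 0.002 m / 0.4 = 0.005, 0.07 rad / 4 = 0.0175.

Emit:
{"api": "shift_gripper", "payload": {
  "steps": [
    [[0, 0, 0.005, 0, 0], [0, 0, 0, 0, 0.0175], [0, 0, 0, 0, 0.0175], [0, 0, 0, 0, 0.0175], [0, 0, 0, 0, 0.0175], [0, 0, 0, 0, 0.0175], [0, 0, 0, 0, 0.0175], [0, 0, 0, 0, 0], [0, 0, 0, 0, 0], [0, 0, 0, 0, 0]]
  ]
}}

```text
time: 9.58
tool_pos: [0.5819, 0.0027, 0.0787]
ee_rot: [3.134, -0.005, 2.791]
wrist_force: [0.7, 14.0, -11.6]
width: 0.0141
finger_force: 30.0
```

```bash
python3 -c "
from h import *
o=monitor.get_obs();print(o['wrist_force'],o['wrist_torque'])"
```

```text
[  0.71110854  14.02211981 -11.63871926] [ 1.92020924 -0.22493307  0.02670212]
```

Emit:
{"api": "shift_gripper", "payload": {
  "steps": [
    [[0, 0, 0, 0, 0.0175], [0, 0, 0, 0, 0.0175], [0, 0, 0, 0, 0.0175], [0, 0, 0, 0, 0.0175], [0, 0, 0, 0, 0.0175], [0, 0, 0, 0, 0.0175], [0, 0, 0, 0, 0], [0, 0, 0, 0, 0], [0, 0, 0, 0, 0]]
  ]
}}

```text
time: 10.33
tool_pos: [0.582, 0.0027, 0.0787]
ee_rot: [3.136, -0.008, 2.371]
wrist_force: [0.6, 13.1, -11.9]
width: 0.0139
finger_force: 30.0
```

```bash
python3 -c "
from h import *
o=monitor.get_obs();print(o['wrist_force'],o['wrist_torque'])"
```

```text
[  0.63856984  13.05087833 -11.93288962] [ 2.07322027 -0.23699333  0.03362286]
```

Converted, 0.07 rad / 4 = 0.0175.

Emit:
{"api": "shift_gripper", "payload": {
  "steps": [
    [[0, 0, 0, 0, 0.0175], [0, 0, 0, 0, 0.0175], [0, 0, 0, 0, 0.0175], [0, 0, 0, 0, 0.0175], [0, 0, 0, 0, 0.0175], [0, 0, 0, 0, 0.0168], [0, 0, 0, 0, 0], [0, 0, 0, 0, 0], [0, 0, 0, 0, 0], [0, 0, 0, 0, 0]]
  ]
}}

```text
time: 11.17
tool_pos: [0.5821, 0.0028, 0.0787]
ee_rot: [3.139, -0.009, 1.954]
wrist_force: [0.6, 13.8, -12.2]
width: 0.0137
finger_force: 30.0
```

Run:
```python
from h import *
o=monitor.get_obs();print(o['wrist_force'],o['wrist_torque'])
s=snapshot("scene");w=snapshot("wrist")
a=cv2.resize(s["color"][130:230,190:290],None,fx=4,fy=4,interpolation=2);b=cv2.resize(w["color"][100:300,160:360],None,fx=2,fy=2)
cv2.imwrite("pics/c3.png",np.hstack([a,b]))
```

```text
[  0.58386144  13.83510949 -12.22466503] [ 2.06582043 -0.34018939  0.02628629]
```

View pics/c3.png

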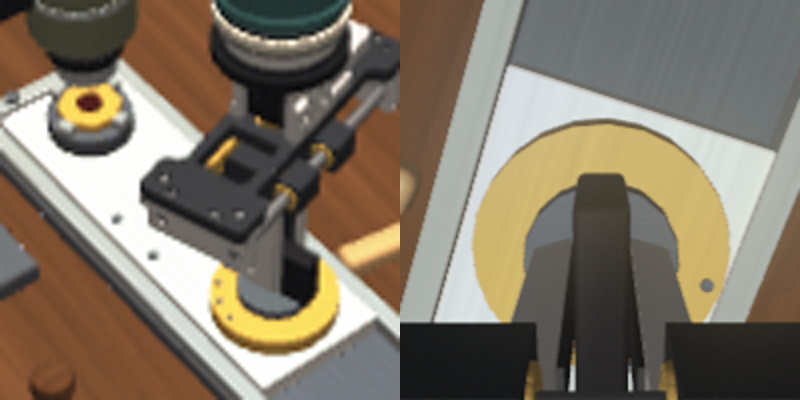

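The crops show the bar upright between the fingers at (602,260), in line with the tool. The tool has turned 1.258 rad with little residual torque, and the blank is still under the objective. I am handing in.

```bash
python3 -c "
from bench import robot, monitor, snapshot, close_job
print(close_job())"
```

```text
the job is handed in; nothing more can be done
None
```

I handed the job in with the carriage pressed against its end stop, the knob turned 1.258 rad clockwise to the third stop (1.2566 rad) and still gripped at 30 N, after about 11 s; no verdict was returned.

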